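Close the batch at the bench lathe: keys, then pillars to the tote

TASK

Close the batch at the little lathe: on its key panel press the large round key (spindle stop), then the long bar key (collet release), then the square key (counter reset), each fully down and let up again before the next, pressing no other key. Then take the two finished, waisted brass pillars out of the catch tray and set them down in the tote, not dropped, so that both lie flat on its floor. Leave the plain bar ends in the tray, and do not disturb the loupe or the other things standing about.

Things in the scene. Friction and masses are not known exactly. Their poses are not given: they have to be found in the camera images.
- panel: mint-green key panel, a fixed flat box 180 (x) x 130 (y) x 60 mm high; origin at the centre of its underside. On its top are six places 52 mm (x) by 54 mm (y) apart, in any order: five keys and a loupe. All keys are of the same white plastic and told apart by cap shape
- key_disc (a joint): travel of that key in m: 0 up, 0.006 fully down; its spring takes about 5 N fully down
- key_disc_top (a point): centre of the top face of the large round key, cap a disc 34 mm across. It stands 16 mm above the panel's top on a 42 mm square black bezel 6 mm thick, and is pressed straight down
- key_bar (a joint): travel of that key in m: 0 up, 0.006 fully down; its spring takes about 5 N fully down
- key_bar_top (a point): centre of the top face of the long bar key, cap 12 x 38 mm, long along the panel's y. It stands 16 mm above the panel's top on a 42 mm square black bezel 6 mm thick, and is pressed straight down
- key_square (a joint): travel of that key in m: 0 up, 0.006 fully down; its spring takes about 5 N fully down
- key_square_top (a point): centre of the top face of the square key, cap 24 x 24 mm. It stands 16 mm above the panel's top on a 42 mm square black bezel 6 mm thick, and is pressed straight down
- key_stud (a joint): travel of that key in m: 0 up, 0.006 fully down; its spring takes about 5 N fully down
- key_stud_top (a point): centre of the top face of a small round key, cap only 16 mm across; not to be pressed. It stands 16 mm above the panel's top on a 42 mm square black bezel 6 mm thick, and is pressed straight down
- key_cross (a joint): travel of that key in m: 0 up, 0.006 fully down; its spring takes about 5 N fully down
- key_cross_top (a point): centre of the top face of a cross-shaped key, two arms 34 x 10 mm; not to be pressed. It stands 16 mm above the panel's top on a 42 mm square black bezel 6 mm thick, and is pressed straight down
- loupe: black eye loupe standing loose on one of the panel's six places: 34 mm across at the foot, 30 mm high; origin at the centre of its underside
- tray: the lathe's aluminium catch tray, fixed: 200 (x) x 240 (y) x 22 mm high outside, walls and floor 4 mm; origin at the centre of its underside
- tote: open grey plastic tote, fixed: 200 (x) x 160 (y) x 60 mm high outside, walls and floor 4 mm; origin at the centre of its underside
- lathe: mint-green bench lathe behind the tray, fixed: base 120 (x) x 420 (y) mm, headstock up to 160 mm high; origin at the centre of its underside
- oil_bottle: amber oil bottle standing, 44 mm across, 130 mm high; origin at the centre of its underside
- jar: glass jar with steel lid, 60 mm across, 60 mm high; origin at the centre of its underside
- screwdriver: screwdriver lying on the table along its own x, 120 mm long; origin near its middle, on the table
- pillar_a: finished brass pillar lying in the tray, waisted: 44 mm long along its own x, square ends 20 x 20 x 8 mm, round neck 14 mm thick and 28 mm long between them, about 90 g; origin under its middle, 10 mm below its axis; its own z points up as it lies at the start
- pillar_b: finished brass pillar lying in the tray, waisted: 44 mm long along its own x, square ends 20 x 20 x 8 mm, round neck 14 mm thick and 28 mm long between them, about 90 g; origin under its middle, 10 mm below its axis; its own z points up as it lies at the start
- barend_a: plain brass bar end lying in the tray, 36 (x) x 20 x 20 mm without a waist, about 120 g, to be left in the tray; origin at the centre of its underside
- barend_b: plain brass bar end lying in the tray, 36 (x) x 20 x 20 mm without a waist, about 120 g, to be left in the tray; origin at the centre of its underside
- pillar_a_mid (a point): the middle of that pillar, on its axis: 10 mm above what it lies on
- pillar_b_mid (a point): the middle of that pillar, on its axis: 10 mm above what it lies on
There are look-alikes about, which are no part of the job. What is shaped like the barend_b but pink, turquoise or white is not meant.

How it is judged:
By the outcome, as a careful person would: the job done as asked, in the order asked, and still so for the second after the job is handed in, with the robot touching nothing.
It also fails if it takes over 72 s, if anything falls off the work surface, if the arm or the gripper's body presses on something with over 40 N, if the wrist force passes 120 N, or if a joint passes its speed limit or range.

ROBOT

A 7-joint arm with a two-finger parallel gripper is mounted at the origin on the work surface. World frame = base frame: x ahead of the robot, y to its left, z up, the work surface at z = 0. Lengths are in mm, angles in rad, forces in N, time in s.
With the tool pointing down it reaches from about 425 to 950 mm from the base axis. Payload 4.7 kg.
Tool frame: the origin (TCP) lies midway between the tips of the shut fingers; the grasp point (between the pads) lies 19 mm behind it; z points along the fingers, y is the line along which they close (so a half turn about z gives the same grasp; the last joint's range is limited). The gripper opens to 85 mm and grips with 20 to 120 N. Pads are 22 mm wide; open, the fingers measure 114 mm over their backs; the gripper's body (76 mm by 85 mm) begins 54 mm behind the grasp point. The pads swing forward as they close: fully open they stand 13 mm farther back than shut.
Start: joints at [1.148, 0.469, -0.049, 1.532, 0.024, 1.141, -0.082], TCP at [259.044, -623.333, 231.335] pointing down, gripper open.
Joint ranges: [-2.59, 2.59], [-0.33, 1.99], [-1.39, 1.29], [0.1, 2.45], [-1.04, 4.18], [0.21, 1.99], [-2.66, 2.66]. Speed limits (rad/s): [2.57, 2.57, 3.14, 3.14, 3.14, 3.14, 3.14].

INTERFACE

Orientations are given as a unit quaternion [w, x, y, z].
In Python, from workcell import sense, cams, order gives the robot as it stands.
- The arm moves only by the tool play_rows, never from a script. Its argument "steps" is a list of rows, each a list of 7 numbers: the turn, a rotation vector about the tool's x, y, z in degrees, then the shift along the tool's x, y, z in m, then the opening, from -1 (shut) to 1 (fully open). A call has 1 to 5 rows; each row is the pose to reach, as a shift and turn from the pose commanded when the call began, along the tool's axes at that moment; what a row does not reach only later rows make up. A row lasts 1/10 s, in which the tool goes at most 50 mm and 8.59 degrees, less where a joint would pass 70% of its speed; a pose out of reach is approached as far as the arm can. A call with a gripper value outside its range is refused whole. The fingers move at their own pace and stop on an object; "grip_force" is the grip in N (left out, the last holds). Time passes only in rows, so rows that repeat a pose let the fingers close. It gives the time, the measured TCP pose, the force, the opening and the grip force at its end, in the units of the state.
- sense(): the state, without advancing time (a new reading comes with each control period).
- cams.grab_frame(name): name is "scene" or "top" or "wrist"; returns the picture (420x560x3 uint8, blue, green, red); there is no depth.
- cams.get_calibration(name): a dict with "K" (3x3 intrinsics, pixels), "k1" (the pictures are not rectified: a ray, as slopes to the right and down, at radius r is drawn at 1 + k1 r^2 times it, then the intrinsics apply), "world_from_camera" (4x4, takes a point from camera to world coordinates). Camera axes: x right, y up, looking along -z (the intrinsics and any distortion apply to the point x, -y, -z); pixel columns grow to the right and rows downward; lengths in mm; the calibration is good to about 2 mm. A picture is of the moment at which its call begins: read the wrist's pose just before it. get_calibration takes no time and is no camera call; for the wrist camera it gives the pose at the moment of the call.
- order.job_done(): hands the job in; it is judged then, once.
The state is a dict: "time": time; "joints": joint angles; "joint_velocities": joint speeds; "joint_torque": joint torques, N m; "position": TCP position; "tcp_rot": TCP orientation; "wrist_force": force on the tool from outside, world axes, zero at the start; "moment": the same for the moment, N m; "width": opening from 0.0 (shut) to 1.0 (fully open); "finger_force": force on a finger pad.
Only numpy, scipy, OpenCV 4.12 (cv2) and the standard library are available. Lean on these libraries where they do the work, as an engineer would, in place of code of your own. Each camera call takes 0.05 s, during which the arm holds its last target. There are 200 camera calls.

## Working session

There is one attempt and no reset: what is moved stays moved. The work goes in short steps, Python scripts to look and compute and a tool call to move; the robot and the scene stay as the last step left them, time stands still between calls to the robot, and variables do not carry over. Pictures are saved under pics/ and viewed, at most 10 in all, crops included, and the job is handed in when it is done.

Besides the shell and the picture viewer there is one more tool, called after ">>>" as name(argument=value, ...), one argument or row to a line, values as JSON. play_rows: Moves the arm, as the interface text tells. Its arguments: {"type":"object","properties":{"steps":{"type":"array","items":{"type":"array","items":{"type":"number"}}},"grip_force":{"type":"number"}},"required":["steps"]}

```bash
mkdir -p pics; ls; python3 - <<'E'
from workcell import sense,cams
import cv2
s=sense();print(s)
for n in("top","scene"):
    c=cams.get_calibration(n);print(n,c)
    cv2.imwrite(f"pics/{n}0.png",cams.grab_frame(n))
E
```

```text
pics
{'time': 0.0, 'joints': array([ 1.14809602,  0.46945576, -0.04861648,  1.53372802,  0.0241    ,
        1.14100434, -0.0822983 ]), 'joint_velocities': array([-1.96595107e-03,  6.46474070e-05,  2.21661140e-03, -1.32432176e-03,
       -8.64087250e-04, -2.55085660e-03,  5.48847229e-04]), 'joint_torque': array([-9.06761215e-04, -5.10310400e+01, -4.75404540e-02, -2.37712508e+01,
        1.05341428e-02,  7.49807863e-03, -2.10481812e-05]), 'position': array([ 258.78673523, -622.76686996,  230.23740996]), 'tcp_rot': array([-9.78485086e-04,  9.80672003e-01,  1.95656364e-01, -2.28707844e-04]), 'wrist_force': array([ 0.469154  , -0.02910877, -1.62193021]), 'moment': array([ 0.01296337, -0.01796099,  0.00631206]), 'finger_force': 0.0, 'width': 0.9955938262706855}
top {'K': array([[393.92512728,   0.        , 277.4028174 ],
       [  0.        , 393.92512728, 210.50839999],
       [  0.        ,   0.        ,   1.        ]]), 'k1': -0.07812181432784132, 'world_from_camera': array([[ 8.66306525e-03,  9.97207070e-01, -7.41822854e-02,
         5.25615748e+02],
       [-9.99885057e-01,  7.71541559e-03, -1.30516675e-02,
        -2.51712385e+01],
       [-1.24428679e-02,  7.42868261e-02,  9.97159286e-01,
         1.06872435e+03],
       [ 0.00000000e+00,  0.00000000e+00,  0.00000000e+00,
         1.00000000e+00]])}
scene {'K': array([[520.62297894,   0.        , 281.23428003],
       [  0.        , 520.62297894, 206.32647527],
       [  0.        ,   0.        ,   1.        ]]), 'k1': -0.1211491252915278, 'world_from_camera': array([[ 6.72649383e-01, -5.74943439e-01,  4.65814180e-01,
         1.12751302e+03],
       [ 7.39960959e-01,  5.21990764e-01, -4.24244530e-01,
        -5.03169130e+02],
       [ 7.65909109e-04,  6.30052128e-01,  7.76552464e-01,
         9.85113525e+02],
       [ 0.00000000e+00,  0.00000000e+00,  0.00000000e+00,
         1.00000000e+00]])}
```

View pics/top0.png

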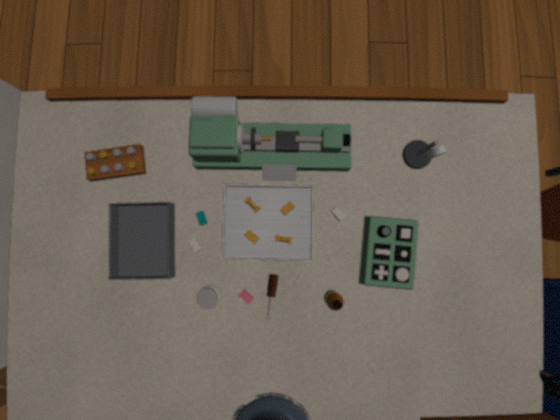

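View pics/scene0.png

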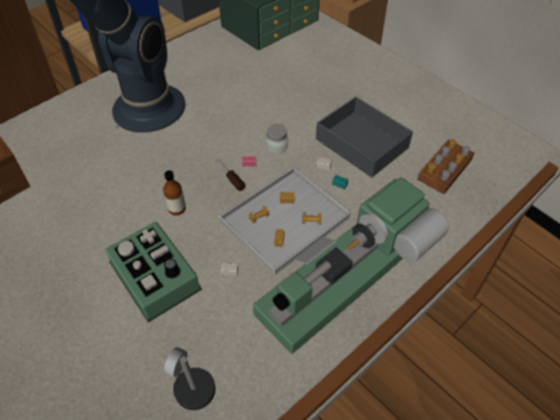

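The top view shows the key panel at about (390,252), the tray at (267,222) with four brass pieces, at (252,204), (288,208), (251,237) and (284,239), and the tote at (141,241). The loupe is the dark disc at (385,231). Next I'll enlarge and measure.

```bash
cat > h.py <<'E'
import numpy as np,cv2
from workcell import sense,cams
def ray(c,u,v):
    K=c["K"];k=float(c["k1"]);T=c["world_from_camera"]
    p=np.array([(u-K[0,2])/K[0,0],(v-K[1,2])/K[1,1]])
    q=cv2.undistortPoints(np.array([[[u,v]]],float),K,np.array([k,0,0,0,0.]))[0,0]
    return T[:3,3],T[:3,:3]@np.array([q[0],-q[1],-1])
def at(c,u,v,z):
    o,d=ray(c,u,v);return o+d*(z-o[2])/d[2]
def proj(c,P):
    T=c["world_from_camera"];p=T[:3,:3].T@(np.array(P,float)-T[:3,3])
    a,b=p[0]/-p[2],-p[1]/-p[2];f=1+float(c["k1"])*(a*a+b*b)
    return c["K"][0,0]*a*f+c["K"][0,2],c["K"][1,1]*b*f+c["K"][1,2]
E
python3 - <<'E'
from h import *
M=[]
for n,b1,b2 in(("top",(355,210,70,85),(218,180,100,85)),("scene",(100,215,110,105),(215,165,140,105))):
    I=cv2.imread(f"pics/{n}0.png");c=cams.get_calibration(n)
    M.append(np.hstack([cv2.resize(I[y:y+h,x:x+w],(400,300),interpolation=cv2.INTER_CUBIC) for x,y,w,h in(b1,b2)]))
    H=cv2.cvtColor(I,cv2.COLOR_BGR2HSV)
    for lab,b,m,z in(("white",b1,(H[...,1]<70)&(H[...,2]>(110)),76),("brass",b2,(H[...,0]>10)&(H[...,0]<30)&(H[...,1]>120)&(H[...,2]>80),14)):
        x,y,w,h=b;mm=m[y:y+h,x:x+w].astype(np.uint8)
        N,L,st,ce=cv2.connectedComponentsWithStats(mm)
        for i in range(1,N):
            if st[i,4]<12:continue
            u,v=ce[i]+[x,y];pp=np.argwhere(L==i)[:,::-1]+[x,y]
            W=np.array([at(c,*p,z)[:2] for p in pp]);e,V=np.linalg.eigh(np.cov(W.T))
            print(n,lab,np.round([u,v],1),st[i,4],np.round(at(c,u,v,z),0),"std",np.round(np.sqrt(e),1),"ang",round(np.degrees(np.arctan2(V[1,1],V[0,1]))%180))
    if n=="top":
        for nm,p,z in(("panel",[(369,217),(417,221),(414,288),(365,286)],60),("tray",[(225,186),(312,187),(312,261),(222,260)],22),("tote",[(110,204),(174,204),(174,278),(109,279)],60)):
            print(nm,[np.round(at(c,*q,z)[:2]).tolist() for q in p])
cv2.imwrite("pics/m0.png",np.vstack(M))
E
```

```text
top white [392.8 251.4] 2021 [ 499. -304.   76.] std [66.7 78. ] ang 2
top white [405.5 232.9] 70 [ 545. -337.   76.] std [5.8 6.4] ang 175
top white [382.6 251.6] 53 [ 498. -278.   76.] std [ 2.7 10.1] ang 86
top white [403.8 253.5] 18 [ 493. -332.   76.] std [2.8 3.5] ang 92
top white [380.8 272.1] 66 [ 447. -273.   76.] std [6.5 7.1] ang 161
top white [402.2 274.1] 112 [ 442. -327.   76.] std [7.5 7.7] ang 43
top brass [251.6 204. ] 67 [621.  58.  14.] std [ 3.6 13.6] ang 46
top brass [287.  207.8] 80 [612. -37.  14.] std [5.1 9.5] ang 126
top brass [251.  236.4] 83 [534.  59.  14.] std [5.  9.8] ang 51
top brass [282.9 238.9] 64 [528. -27.  14.] std [ 3.5 12.6] ang 79
panel [[586.0, -247.0], [576.0, -372.0], [405.0, -362.0], [410.0, -236.0]]
tray [[668.0, 130.0], [667.0, -104.0], [470.0, -104.0], [471.0, 134.0]]
tote [[614.0, 427.0], [616.0, 256.0], [425.0, 252.0], [419.0, 423.0]]
scene white [155.5 263.6] 6120 [ 520. -303.   76.] std [80.5 89.4] ang 166
scene white [147.1 235.1] 109 [ 446. -276.   76.] std [7.3 8.8] ang 169
scene white [124.9 247.6] 163 [ 442. -330.   76.] std [7.8 9.5] ang 154
scene white [159.  251.3] 89 [ 499. -280.   76.] std [ 3.7 10.9] ang 85
scene white [136.4 264.6] 38 [ 495. -335.   76.] std [3.2 5. ] ang 142
scene white [131.6 289.2] 76 [ 539. -374.   76.] std [ 1.1 29. ] ang 175
scene white [148.  281.4] 121 [ 545. -339.   76.] std [6.8 7.2] ang 161
scene brass [286.7 197.4] 133 [533.  56.  14.] std [9.1 9.4] ang 40
scene brass [258.6 214. ] 110 [526. -28.  14.] std [ 5.9 14.6] ang 80
scene brass [311.3 218.1] 107 [619.  56.  14.] std [ 6.  13.6] ang 45
scene brass [278.9 237.5] 124 [609. -39.  14.] std [ 5.1 12.8] ang 132
scene brass [351.2 244.9] 32 [735.  69.  14.] std [2.5 6.6] ang 97
```

View pics/m0.png

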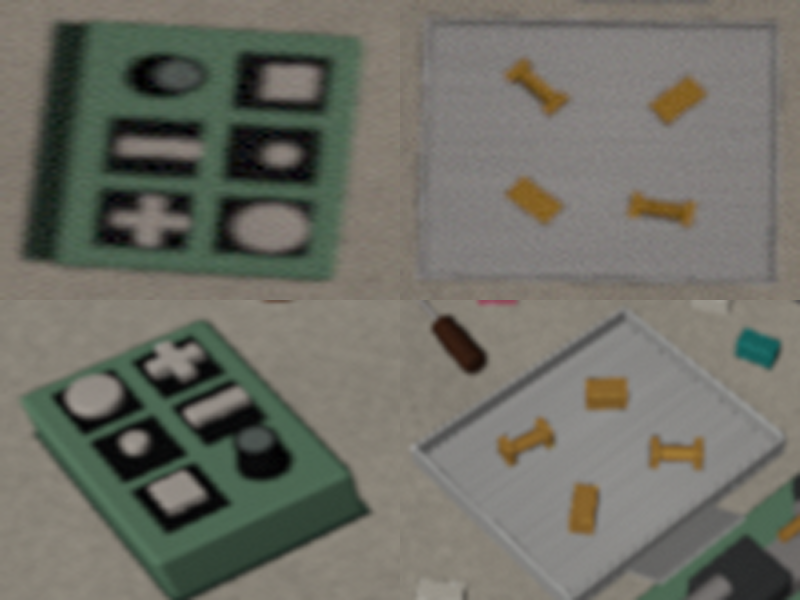

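Named by pixel in the top view:

| Place | Pixel | Fits |
|---|---|---|
| Large disc | (402,274) | press first |
| Long bar | (383,252) | press second |
| Square | (405,233) | press third |
| Stud | (404,253) | don't press |
| Cross | (381,272) | don't press |
| Loupe | (385,231) | don't touch |

In the tray, the waisted pieces at (252,204) and (283,239) are the pillars. The plain blocks at (287,208) and (251,236) are the bar ends. The enlarged crop confirms all of this. The key spacing comes out near 52/54 mm, and the panel yaw is about -5.5°.

The gripper shuts and moves towards the disc key.

>>> play_rows(
  steps=[
    [0,0,5.6,0.04,-0.0286,0,-1],
    [0,0,11.2,0.08,-0.0572,0,-1],
    [0,0,16.8,0.12,-0.0858,0,-1],
    [0,0,22.4,0.16,-0.1144,0,-1],
    [0,0,28,0.2,-0.143,0,-1],
  ],
)

```text
time: 0.6
position: [389.4, -412.5, 231.0]
tcp_rot: [-0.0, 0.999, -0.05, -0.0]
wrist_force: [0.8, 0.3, 0.2]
width: 0.139
finger_force: 0.0
```

```bash
cat >> h.py <<'E'
from scipy.spatial.transform import Rotation as Ro
def to(x,y,z,yaw=None):
    s=sense();w,a,b,c=s["tcp_rot"];R=Ro.from_quat([a,b,c,w]);M=R.as_matrix()
    y0=np.degrees(np.arctan2(M[1,0],M[0,0]));d=M.T@(np.array([x,y,z])-s["position"])
    G=R if yaw is None else Ro.from_euler("z",yaw,degrees=True)*Ro.from_euler("x",180,degrees=True)
    print("t",round(s["time"],2),"pos",np.round(s["position"],1),"yaw",round(y0,1),"F",np.round(s["wrist_force"],1),"w",round(s["width"],2),"-> shift mm",np.round(d,1),"turn",np.round(np.degrees((R.inv()*G).as_rotvec()),1))
E
python3 -c "
from h import *
to(442,-328,110,-5.5)"
```

```text
t 0.6 pos [ 389.4 -412.5  231. ] yaw -5.7 F [0.8 0.3 0.2] w 0.14 -> shift mm [ 44.  -89.3 121. ] turn [-0.   0.  -0.2]
```

>>> play_rows(
  steps=[
    [0,0,0,0.015,-0.03,0.025,-1],
    [0,0,0,0.03,-0.06,0.06,-1],
    [0,0,0,0.044,-0.089,0.095,-1],
    [0,0,0,0.044,-0.089,0.121,-1],
    [0,0,0,0.044,-0.089,0.121,-1],
  ],
)

```text
time: 1.1
position: [439.1, -327.3, 106.7]
tcp_rot: [-0.002, 0.999, -0.046, -0.004]
wrist_force: [0.1, -0.2, 0.2]
width: -0.002
finger_force: 0.0
```

```bash
python3 -c "
from h import *
to(442,-328,80,-5.5)
c=cams.get_calibration('wrist');I=cams.grab_frame('wrist');cv2.imwrite('pics/w1.png',I);np.save('w1.npy',np.array([c],object),allow_pickle=True)
for n,p in dict(disc=(442,-328,76),bar=(498,-279,76),sq=(545,-338,76)).items(): print(n,np.round(proj(c,p)))"
```

```text
t 1.1 pos [ 439.1 -327.3  106.7] yaw -5.3 F [ 0.1 -0.2  0.2] w -0.0 -> shift mm [ 3.2  0.5 26.6] turn [-0.2  0.4  0.2]
disc [281. 241.]
bar [166. 142.]
sq [282.  19.]
```

View pics/w1.png

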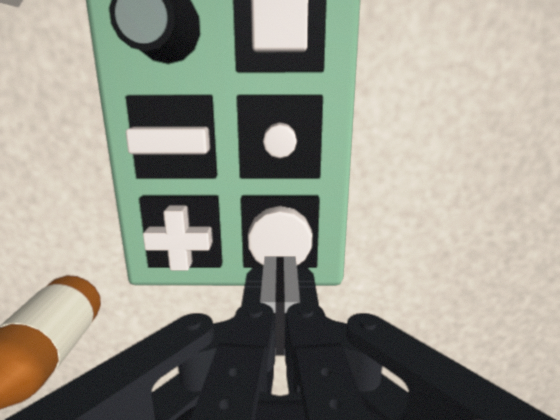

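The wrist view shows the disc key at (280,237), the bar at (168,140) and the square at (280,24), each within about 2 mm of prediction. I press the disc now.

>>> play_rows(
  steps=[
    [0,0,0,0.003,0,0.015,-1],
    [0,0,0,0.004,0,0.026,-1],
    [0,0,0,0.004,0,0.032,-1],
    [0,0,0,0.004,0,0.035,-1],
    [0,0,0,0.004,0,0.035,-1],
  ],
)

```text
time: 1.65
position: [444.6, -330.8, 75.3]
tcp_rot: [0.0, 0.999, -0.048, -0.0]
wrist_force: [-1.1, -0.4, 2.7]
width: 0.003
finger_force: 0.9
```

>>> play_rows(
  steps=[
    [0,0,0,0,0,0.001,-1],
    [0,0,0,0,0,0.002,-1],
    [0,0,0,0,0,0.002,-1],
  ],
)

```text
time: 1.95
position: [445.0, -330.8, 73.6]
tcp_rot: [0.0, 0.999, -0.048, 0.0]
wrist_force: [-2.3, -0.4, 3.0]
width: -0.003
finger_force: 1.4
```

>>> play_rows(
  steps=[
    [0,0,0,0,0,0.0015,-1],
    [0,0,0,0,0,0.003,-1],
    [0,0,0,0,0,0.003,-1],
  ],
)

```text
time: 2.25
position: [445.0, -330.8, 70.4]
tcp_rot: [0.0, 0.999, -0.048, 0.0]
wrist_force: [-2.6, -0.9, 4.4]
width: -0.001
finger_force: 2.3
```

>>> play_rows(
  steps=[
    [0,0,0,0,0,0.0015,-1],
    [0,0,0,0,0,0.0025,-1],
    [0,0,0,0,0,0.0025,-1],
  ],
)

```text
time: 2.55
position: [445.1, -330.9, 69.9]
tcp_rot: [0.0, 0.999, -0.048, 0.0]
wrist_force: [-6.0, 1.9, 18.7]
width: 0.003
finger_force: 9.1
```

The disc bottomed at z 69.9 with 18.7 N. I lift clear and go over the bar key.

>>> play_rows(
  steps=[
    [0,0,0,0,0,-0.015,-1],
    [0,0,0,0,0,-0.03,-1],
    [0,0,0,0.02,-0.022,-0.032,-1],
    [0,0,0,0.05,-0.056,-0.032,-1],
    [0,0,0,0.05,-0.056,-0.032,-1],
  ],
)

```text
time: 3.05
position: [506.2, -272.8, 100.0]
tcp_rot: [-0.002, 0.999, -0.042, 0.003]
wrist_force: [0.8, -0.3, 0.1]
width: -0.003
finger_force: 0.0
```

```bash
python3 -c "
from h import *
to(498,-279,76,-5.5)"
```

```text
t 3.05 pos [ 506.2 -272.8  100. ] yaw -4.9 F [ 0.8 -0.3  0.1] w -0.0 -> shift mm [-7.7  7.  24. ] turn [-0.2 -0.3  0.6]
```

>>> play_rows(
  steps=[
    [0,0,0,0,0,0,-1],
    [0,0,0,0,0,0,-1],
  ],
)

```text
time: 3.25
position: [499.5, -279.9, 99.3]
tcp_rot: [0.0, 0.999, -0.048, -0.0]
wrist_force: [0.3, -0.3, -0.4]
width: -0.0
finger_force: 0.0
```

```bash
python3 -c "
from h import *
to(498.5,-279,76,-5.5)"
```

```text
t 3.25 pos [ 499.5 -279.9   99.3] yaw -5.5 F [ 0.3 -0.3 -0.4] w -0.0 -> shift mm [-1.  -0.8 23.3] turn [0. 0. 0.]
```

It has settled on target, so I press the bar.

>>> play_rows(
  steps=[
    [0,0,0,0,0,0.015,-1],
    [0,0,0,0,0,0.022,-1],
    [0,0,0,0,0,0.026,-1],
    [0,0,0,0,0,0.029,-1],
    [0,0,0,0,0,0.029,-1],
  ],
)

```text
time: 3.75
position: [499.1, -280.3, 70.8]
tcp_rot: [0.0, 0.999, -0.048, -0.001]
wrist_force: [-3.3, -0.2, 5.5]
width: -0.002
finger_force: 2.2
```

>>> play_rows(
  steps=[
    [0,0,0,0,0,0.001,-1],
    [0,0,0,0,0,0.0025,-1],
    [0,0,0,0,0,0.0025,-1],
  ],
)

```text
time: 4.05
position: [500.0, -280.1, 69.9]
tcp_rot: [0.0, 0.999, -0.048, 0.0]
wrist_force: [-6.4, 0.2, 12.2]
width: -0.003
finger_force: 6.3
```

>>> play_rows(
  steps=[
    [0,0,0,0,0,-0.02,-1],
    [0,0,0,0,0,-0.045,-1],
    [0,0,0,0.0,0.03,-0.05,-1],
    [0,0,0,0.025,0.053,-0.05,-1],
    [0,0,0,0.05,0.053,-0.05,-1],
  ],
)

```text
time: 4.55
position: [545.0, -341.7, 119.2]
tcp_rot: [0.002, 0.999, -0.05, 0.001]
wrist_force: [0.9, -0.3, 0.2]
width: 0.001
finger_force: 0.0
```

>>> play_rows(
  steps=[
    [0,0,0,0,0,0,-1],
    [0,0,0,0,0,0,-1],
    [0,0,0,0,0,0.02,-1],
    [0,0,0,0,0,0.02,-1],
  ],
)

```text
time: 4.95
position: [542.7, -335.5, 96.0]
tcp_rot: [-0.001, 0.999, -0.047, -0.002]
wrist_force: [-0.1, 0.7, -0.3]
width: -0.002
finger_force: 0.0
```

```bash
python3 -c "
from h import *
to(546,-338,76,-5.5)"
```

```text
t 4.95 pos [ 542.7 -335.5   96. ] yaw -5.4 F [-0.1  0.7 -0.3] w -0.0 -> shift mm [ 3.7  2.2 20. ] turn [-0.1  0.3  0.1]
```

>>> play_rows(
  steps=[
    [0,0,0,0.001,0.001,0.01,-1],
    [0,0,0,0.001,0.001,0.018,-1],
    [0,0,0,0.001,0.001,0.022,-1],
    [0,0,0,0.001,0.001,0.026,-1],
    [0,0,0,0.001,0.001,0.026,-1],
  ],
)

```text
time: 5.45
position: [545.4, -337.9, 72.2]
tcp_rot: [-0.0, 0.999, -0.047, -0.001]
wrist_force: [-2.4, 2.1, 4.0]
width: 0.001
finger_force: 1.8
```

>>> play_rows(
  steps=[
    [0,0,0,0,0,0.001,-1],
    [0,0,0,0,0,0.0025,-1],
    [0,0,0,0,0,0.0025,-1],
  ],
)

```text
time: 5.75
position: [545.6, -338.0, 70.2]
tcp_rot: [-0.0, 0.999, -0.047, -0.0]
wrist_force: [-2.1, 2.2, 4.4]
width: -0.001
finger_force: 2.4
```

>>> play_rows(
  steps=[
    [0,0,0,0,0,0.001,-1],
    [0,0,0,0,0,0.002,-1],
    [0,0,0,0,0,0.002,-1],
  ],
)

```text
time: 6.05
position: [545.7, -338.0, 70.0]
tcp_rot: [0.0, 0.999, -0.047, -0.0]
wrist_force: [-6.0, 3.8, 14.7]
width: -0.0
finger_force: 7.3
```

>>> play_rows(
  steps=[
    [0,0,0,0,0,-0.03,-1],
    [0,0,0,0,0,-0.07,-1],
    [0,0,0,0,0,-0.1,-1],
    [0,0,0,0,0,-0.13,-1],
    [0,0,0,0,0,-0.13,0],
  ],
)

```text
time: 6.55
position: [549.0, -339.7, 203.0]
tcp_rot: [0.002, 0.999, -0.047, 0.005]
wrist_force: [0.8, -0.3, 0.5]
width: 0.16
finger_force: 0.0
```

```bash
python3 -c "
from h import *
to(518,-70,180,-10)"
```

```text
t 6.55 pos [ 549.  -339.7  203. ] yaw -5.4 F [ 0.8 -0.3  0.5] w 0.16 -> shift mm [ -56.6 -265.6   21.2] turn [ 0.2 -0.6  4.6]
```

All three keys were pressed fully and released. Now I move to view pillar_b.

>>> play_rows(
  steps=[
    [0,0,-8.5,-0.005,-0.026,0,0],
    [0,0,-17,-0.01,-0.052,0,0],
    [0,0,-25.5,-0.015,-0.077,0,0],
    [0,0,-34,-0.02,-0.103,0,0],
    [0,0,-42.5,-0.025,-0.128,0,0],
  ],
)

```text
time: 7.05
position: [533.0, -207.1, 196.9]
tcp_rot: [-0.0, 0.947, 0.321, 0.0]
wrist_force: [-0.2, 1.1, -0.8]
width: 0.5
finger_force: 0.0
```

```bash
python3 -c "
from h import *
to(525,-85,180,80)"
```

```text
t 7.05 pos [ 533.  -207.1  196.9] yaw 37.4 F [-0.2  1.1 -0.8] w 0.5 -> shift mm [  67.8 -101.8   17. ] turn [  0.   -0.  -42.6]
```

>>> play_rows(
  steps=[
    [0,0,-8.5,0.014,-0.02,0,0],
    [0,0,-17,0.027,-0.041,0,0],
    [0,0,-25.5,0.041,-0.061,0,0],
    [0,0,-34,0.054,-0.081,0.01,0],
    [0,0,-42.5,0.068,-0.102,0.017,0],
  ],
)

```text
time: 7.55
position: [525.7, -85.1, 179.8]
tcp_rot: [0.0, 0.767, 0.642, 0.0]
wrist_force: [0.2, -0.1, -0.0]
width: 0.501
finger_force: 0.0
```

>>> play_rows(
  steps=[
    [0,0,0,0,0,0,0],
    [0,0,0,0,0,0,0],
    [0,0,0,0,0,0,0],
  ],
)

```text
time: 7.85
position: [526.1, -87.3, 180.7]
tcp_rot: [0.0, 0.769, 0.639, -0.0]
wrist_force: [-1.3, 1.1, 0.3]
width: 0.498
finger_force: 0.0
```

```bash
cat >> h.py <<'E'
def brass(name,fn):
    c=cams.get_calibration(name);I=cams.grab_frame(name);cv2.imwrite(fn,I)
    H=cv2.cvtColor(I,cv2.COLOR_BGR2HSV);m=((H[...,0]>10)&(H[...,0]<30)&(H[...,1]>110)&(H[...,2]>70)).astype(np.uint8)
    N,L,st,ce=cv2.connectedComponentsWithStats(m)
    for i in range(1,N):
        if st[i,4]<200:continue
        pp=np.argwhere(L==i)[:,::-1].astype(np.float32)
        W=np.array([at(c,*p,17)[:2] for p in pp],np.float32)
        (cx,cy),sz,an=cv2.minAreaRect(W)
        if sz[0]<sz[1]: sz=sz[::-1];an+=90
        print("px",np.round(ce[i]),st[i,4],"centre",round(cx,1),round(cy,1),"mean",np.round(W.mean(0),1),"size",np.round(sz,1),"axis",round(an%180,1))
E
python3 -c "
from h import *
to(528,-27,180,80)
brass('wrist','pics/w2.png')"
```

```text
t 7.85 pos [526.1 -87.3 180.7] yaw 79.4 F [-1.3  1.1  0.3] w 0.5 -> shift mm [59.6 -9.3  0.7] turn [ 0.   0.  -0.6]
px [247.   8.] 501 centre 527.2 45.5 mean [527.8  47.3] size [25.5 14.3] axis 169.3
px [370. 101.] 1220 centre 610.6 -37.5 mean [610.5 -37.3] size [38.1 20.5] axis 130.4
px [267. 108.] 1019 centre 527.3 -27.6 mean [527.7 -27.2] size [42.6 19.2] axis 79.3
px [103. 111.] 319 centre 395.7 -4.0 mean [396.   -4.6] size [47.1 11.1] axis 173.5
px [105. 308.] 1944 centre 329.2 -184.8 mean [ 335.2 -184.1] size [77.4 44.7] axis 12.1
```

View pics/w2.png

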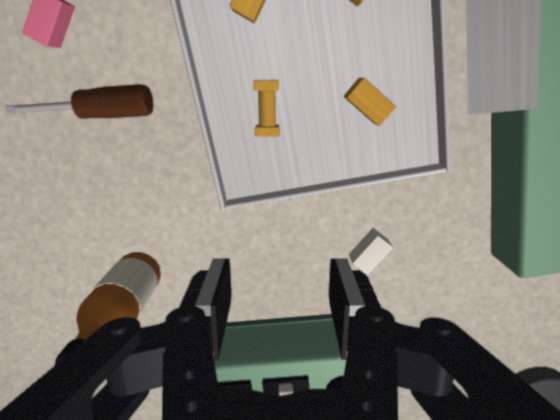

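Pillar_b is at wrist pixel (267,108). It measures 43x19 mm with axis 79°, centred at (527.5,-27.4), which agrees with the top view. The plain bar end is at (370,101).

>>> play_rows(
  steps=[
    [0,0,0,0.03,-0.005,0.02,0],
    [0,0,0,0.059,-0.0095,0.045,0],
    [0,0,0,0.059,-0.0095,0.09,0],
    [0,0,0,0.059,-0.0095,0.13,0],
    [0,0,0,0.059,-0.0095,0.13,0],
  ],
)

```text
time: 8.4
position: [523.4, -27.3, 46.5]
tcp_rot: [-0.003, 0.769, 0.639, -0.004]
wrist_force: [-0.7, -0.6, -0.1]
width: 0.497
finger_force: 0.0
```

>>> play_rows(
  steps=[
    [0,0,0,0,0,0,0],
    [0,0,0,0,0,0,0],
    [0,0,0,0,0,0,0],
  ],
)

```text
time: 8.7
position: [529.0, -26.6, 53.0]
tcp_rot: [0.002, 0.769, 0.639, 0.002]
wrist_force: [-0.5, -0.1, 0.9]
width: 0.5
finger_force: 0.0
```

```bash
python3 -c "
from h import *
to(527.5,-27.4,8,79.3)
brass('wrist','pics/w3.png')"
```

```text
t 8.7 pos [529.  -26.6  53. ] yaw 79.5 F [-0.5 -0.1  0.9] w 0.5 -> shift mm [-1.1 -1.5 45. ] turn [ 0.3 -0.   0.2]
px [440.  42.] 3857 centre 619.7 57.7 mean [618.6  56.1] size [48.1 23.8] axis 45.6
px [254.  73.] 3660 centre 533.4 57.9 mean [533.7  58.4] size [36.5 20.1] axis 50.8
px [431. 232.] 2914 centre 609.8 -36.9 mean [609.8 -36.6] size [45.7 20. ] axis 130.5
px [275. 240.] 2708 centre 527.5 -26.7 mean [527.8 -26. ] size [50.  19.8] axis 79.4
```

View pics/w3.png

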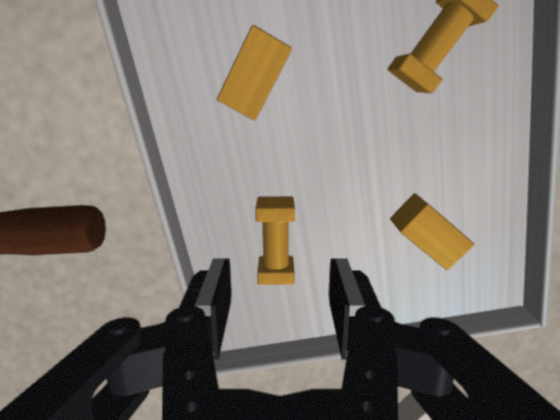

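Pillar_b lies between the fingers at (275,240), and pillar_a shows at (440,42), axis about 46°. I descend and grip.

>>> play_rows(
  grip_force=40,
  steps=[
    [0,0,0,-0.001,-0.0015,0.015,0],
    [0,0,0,-0.001,-0.0015,0.03,0],
    [0,0,0,-0.001,-0.0015,0.04,0],
    [0,0,0,-0.001,-0.0015,0.044,0],
    [0,0,0,-0.001,-0.0015,0.044,0],
  ],
)

```text
time: 9.25
position: [525.2, -26.7, 6.2]
tcp_rot: [-0.0, 0.768, 0.64, -0.0]
wrist_force: [-0.3, -1.1, 0.2]
width: 0.499
finger_force: 0.0
```

>>> play_rows(
  steps=[
    [0,0,0,0,0,0,0],
    [0,0,0,0,0,0,0],
  ],
)

```text
time: 9.45
position: [526.0, -26.8, 7.2]
tcp_rot: [0.0, 0.768, 0.64, 0.0]
wrist_force: [-0.4, -0.8, -0.1]
width: 0.499
finger_force: 0.0
```

```bash
python3 -c "
from h import *
to(527.6,-27.3,8,79.3)"
```

```text
t 9.45 pos [526.  -26.8   7.2] yaw 79.6 F [-0.4 -0.8 -0.1] w 0.5 -> shift mm [-0.2  1.7 -0.8] turn [ 0.1 -0.   0.3]
```

>>> play_rows(
  steps=[
    [0,0,0,0,0.0015,-0.001,-0.3],
    [0,0,0,0,0.0015,-0.001,-1],
    [0,0,0,0,0.0015,-0.001,-1],
    [0,0,0,0,0.0015,-0.001,-1],
    [0,0,0,0,0.0015,-0.001,-1],
  ],
)

```text
time: 9.95
position: [527.6, -27.2, 8.4]
tcp_rot: [0.001, 0.768, 0.64, 0.0]
wrist_force: [-0.2, -0.3, 5.7]
width: 0.142
finger_force: 39.2
```

>>> play_rows(
  steps=[
    [0,0,0,0,0,0,-1],
    [0,0,0,0,0,0,-1],
    [0,0,0,0,0,0,-1],
  ],
)

```text
time: 10.25
position: [527.6, -27.2, 8.4]
tcp_rot: [0.001, 0.769, 0.64, 0.0]
wrist_force: [-0.4, -0.3, 5.9]
width: 0.14
finger_force: 39.2
```

The neck is gripped (width about 12 mm, 39 N), so I lift.

>>> play_rows(
  steps=[
    [0,0,0,0,0,-0.01,-1],
    [0,0,0,0,0,-0.035,-1],
    [0,0,0,0,0,-0.07,-1],
    [0,0,0,0,0,-0.11,-1],
    [0,0,0,0,0,-0.13,-1],
  ],
)

```text
time: 10.75
position: [528.0, -26.8, 141.0]
tcp_rot: [0.001, 0.768, 0.64, 0.001]
wrist_force: [0.7, -0.6, -0.9]
width: 0.138
finger_force: 39.1
```

```bash
python3 -c "
from h import *
to(518,305,138,80)"
```

```text
t 10.75 pos [528.  -26.8 141. ] yaw 79.6 F [ 0.7 -0.6 -0.9] w 0.14 -> shift mm [324.5 -69.9   3. ] turn [ 0.2 -0.  -0.4]
```

>>> play_rows(
  steps=[
    [0,0,-2,0.03,-0.006,0,-1],
    [0,0,-4,0.07,-0.015,0,-1],
    [0,0,-6,0.11,-0.024,0,-1],
    [0,0,-8,0.155,-0.033,0,-1],
    [0,0,-10,0.2,-0.043,0,-1],
  ],
)

```text
time: 11.25
position: [520.3, 178.5, 138.0]
tcp_rot: [0.0, 0.71, 0.705, -0.0]
wrist_force: [0.4, 0.6, -1.0]
width: 0.144
finger_force: 39.1
```

```bash
python3 -c "
from h import *
to(518,303,138,90)"
```

```text
t 11.25 pos [520.3 178.5 138. ] yaw 89.6 F [ 0.4  0.6 -1. ] w 0.14 -> shift mm [ 1.245e+02 -3.200e+00 -1.000e-01] turn [-0.   0.  -0.4]
```

>>> play_rows(
  steps=[
    [0,0,0,0.04,-0.001,0,-1],
    [0,0,0,0.08,-0.002,0,-1],
    [0,0,0,0.11,-0.003,0,-1],
    [0,0,0,0.125,-0.003,0,-1],
    [0,0,0,0.125,-0.003,0,-1],
  ],
)

```text
time: 11.75
position: [517.9, 304.4, 137.8]
tcp_rot: [-0.001, 0.709, 0.706, 0.0]
wrist_force: [-0.3, -0.6, -0.7]
width: 0.144
finger_force: 39.1
```

>>> play_rows(
  steps=[
    [0,0,0,0,0,0,-1],
    [0,0,0,0,0,0,-1],
  ],
)

```text
time: 11.95
position: [519.5, 299.6, 137.5]
tcp_rot: [0.001, 0.711, 0.703, -0.001]
wrist_force: [0.1, -0.0, 0.3]
width: 0.142
finger_force: 39.1
```

```bash
python3 -c "
from h import *
to(518,303,9,90)
c=cams.get_calibration('wrist');I=cams.grab_frame('wrist');T=cams.grab_frame('scene')
cv2.imwrite('pics/w4.png',np.hstack([cv2.resize(I,(400,300)),cv2.resize(T[80:260,280:520],(400,300))]))"
```

```text
t 11.95 pos [519.5 299.6 137.5] yaw 89.4 F [ 0.1 -0.   0.3] w 0.14 -> shift mm [  3.6  -1.5 128.5] turn [-0.   0.1 -0.6]
```

View pics/w4.png

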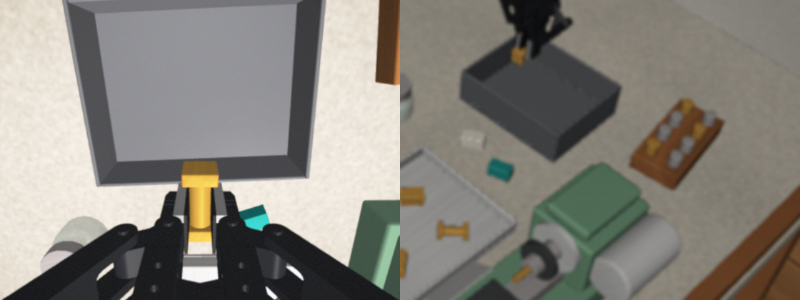

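The pillar is held level above the tote. I move in and lower it.

>>> play_rows(
  steps=[
    [0,0,0,0.014,-0.001,0.03,-1],
    [0,0,0,0.014,-0.001,0.065,-1],
    [0,0,0,0.014,-0.001,0.095,-1],
    [0,0,0,0.014,-0.001,0.115,-1],
    [0,0,0,0.014,-0.001,0.115,-1],
  ],
)

```text
time: 12.55
position: [516.6, 313.6, 19.9]
tcp_rot: [-0.0, 0.71, 0.704, -0.003]
wrist_force: [-0.6, -0.2, -0.8]
width: 0.146
finger_force: 39.2
```

>>> play_rows(
  steps=[
    [0,0,0,0,0,0,-1],
    [0,0,0,0,0,0.004,-1],
    [0,0,0,0,0,0.008,-1],
    [0,0,0,0,0,0.01,-1],
    [0,0,0,0,0,0.01,-1],
  ],
)

```text
time: 13.05
position: [518.1, 316.2, 12.9]
tcp_rot: [0.0, 0.71, 0.704, 0.0]
wrist_force: [-0.3, 0.2, -0.6]
width: 0.142
finger_force: 39.2
```

>>> play_rows(
  steps=[
    [0,0,0,0,0,0.001,-1],
    [0,0,0,0,0,0.002,-1],
    [0,0,0,0,0,0.002,-1],
  ],
)

```text
time: 13.35
position: [518.0, 316.3, 10.7]
tcp_rot: [0.0, 0.71, 0.704, -0.0]
wrist_force: [0.7, 0.1, -1.3]
width: 0.141
finger_force: 39.2
```

>>> play_rows(
  steps=[
    [0,0,0,0,0,0.001,-1],
    [0,0,0,0,0,0.002,-1],
    [0,0,0,0,0,0.002,-1],
  ],
)

```text
time: 13.65
position: [517.9, 316.3, 8.6]
tcp_rot: [0.0, 0.71, 0.704, -0.0]
wrist_force: [0.0, -0.5, -1.0]
width: 0.145
finger_force: 39.2
```

>>> play_rows(
  steps=[
    [0,0,0,0,0,0.0005,-1],
    [0,0,0,0,0,0.0005,-1],
  ],
)

```text
time: 13.85
position: [518.1, 316.4, 8.5]
tcp_rot: [0.0, 0.71, 0.704, 0.0]
wrist_force: [0.6, -0.2, 0.3]
width: 0.143
finger_force: 39.3
```

Just about at contact; a touch lower, then release slowly.

>>> play_rows(
  steps=[
    [0,0,0,0,0,0.0005,-1],
    [0,0,0,0,0,0.001,-1],
    [0,0,0,0,0,0.001,-1],
  ],
)

```text
time: 14.15
position: [518.0, 316.4, 8.4]
tcp_rot: [0.0, 0.71, 0.704, -0.0]
wrist_force: [-2.4, -1.9, 7.5]
width: 0.141
finger_force: 40.0
```

>>> play_rows(
  steps=[
    [0,0,0,0,0,0,-0.6],
    [0,0,0,0,0,0,-0.4],
    [0,0,0,0,0,0,-0.2],
    [0,0,0,0,0,0,0],
    [0,0,0,0,0,0,0],
  ],
)

```text
time: 14.65
position: [518.0, 316.4, 7.1]
tcp_rot: [-0.0, 0.71, 0.704, -0.0]
wrist_force: [0.1, -0.1, 1.3]
width: 0.501
finger_force: 0.0
```

>>> play_rows(
  steps=[
    [0,0,0,0,0,-0.02,0],
    [0,0,0,0,0,-0.05,0],
    [0,0,0,0,0,-0.09,0],
    [0,0,0,0,0,-0.13,0],
    [0,0,0,0,0,-0.16,0],
  ],
)

```text
time: 15.15
position: [518.4, 316.9, 169.9]
tcp_rot: [0.0, 0.71, 0.704, 0.001]
wrist_force: [0.6, -0.3, 0.6]
width: 0.503
finger_force: 0.0
```

```bash
python3 -c "
from h import *
brass('top','pics/t2.png')
to(620,57.5,130,46)
to(590,30,140,46)"
```

```text
px [291.  51.] 55696 centre 951.4 -4.9 mean [1061.4  -43.1] size [1684.2  576.8] axis 90.1
px [116. 163.] 1263 centre 735.4 439.4 mean [732.2 436.1] size [166.3  79.3] axis 97.6
px [551. 258.] 643 centre 480.3 -763.2 mean [ 477.8 -763.4] size [106.5  50.5] axis 179.4
t 15.2 pos [520.5 318.8 174.7] yaw 89.6 F [0.5 0.9 2.4] w 0.5 -> shift mm [-260.8  101.1   44.1] turn [ 0.4 -0.5 43.6]
t 15.2 pos [520.5 318.8 174.7] yaw 89.6 F [0.5 0.9 2.4] w 0.5 -> shift mm [-288.5   71.4   33.7] turn [ 0.4 -0.5 43.6]
```

Pillar_b is released. Before approaching pillar_a I check clearance to the lathe headstock.

```bash
python3 -c "
from h import *
s=sense();c=cams.get_calibration('wrist');print(c['world_from_camera'][:3,3]-s['position'])
c=cams.get_calibration('top')
for q,z in (((191,160),160),((240,160),160),((195,168),30),((350,168),30),((262,180),30)): print(q,np.round(at(c,*q,z)))
"
```

```text
[  0.34955414  80.46115439 142.50357312]
(191, 160) [711. 191. 160.]
(240, 160) [711.  75. 160.]
(195, 168) [716. 211.  30.]
(350, 168) [ 718. -204.   30.]
(262, 180) [684.  30.  30.]
```

>>> play_rows(
  steps=[
    [0,0,8,-0.045,0.01,0,0],
    [0,0,16,-0.09,0.02,0,0],
    [0,0,24,-0.135,0.03,0,0],
    [0,0,32,-0.18,0.04,0,0],
    [0,0,40,-0.225,0.05,0,0],
  ],
)

```text
time: 15.7
position: [566.3, 89.1, 167.2]
tcp_rot: [0.0, 0.909, 0.417, 0.0]
wrist_force: [0.9, 0.6, 1.0]
width: 0.504
finger_force: 0.0
```

```bash
python3 -c "
from h import *
to(590,30,150,46)"
```

```text
t 15.7 pos [566.3  89.1 167.2] yaw 49.2 F [0.9 0.6 1. ] w 0.5 -> shift mm [-29.3  56.5  17.3] turn [ 0.  -0.   3.2]
```

Headstock front face is at x≈711, and the camera would be at x≈675 at the grasp, which clears it. Continuing.

>>> play_rows(
  steps=[
    [0,0,3,-0.015,0.028,0.01,0],
    [0,0,3,-0.029,0.056,0.017,0],
    [0,0,3,-0.029,0.056,0.017,0],
    [0,0,3,-0.029,0.056,0.017,0],
  ],
)

```text
time: 16.1
position: [589.9, 32.1, 149.8]
tcp_rot: [-0.0, 0.919, 0.395, -0.0]
wrist_force: [-0.2, 0.5, -0.5]
width: 0.5
finger_force: 0.0
```

```bash
python3 -c "
from h import *
brass('wrist','pics/w5.png')
to(619,57,60,46)"
```

```text
px [285. 139.] 1233 centre 619.6 56.7 mean [620.   57.5] size [44.9 19.1] axis 46.1
px [206. 213.] 1317 centre 534.2 57.8 mean [534.4  58. ] size [40.4 22.9] axis 50.7
px [356. 231.] 1330 centre 611.0 -37.0 mean [611.  -36.8] size [39.  25.5] axis 130.4
t 16.15 pos [589.8  33.5 150.1] yaw 46.6 F [ 0.6 -0.1  0.6] w 0.5 -> shift mm [37.1  5.1 90.1] turn [-0.  -0.   0.6]
```

View pics/w5.png

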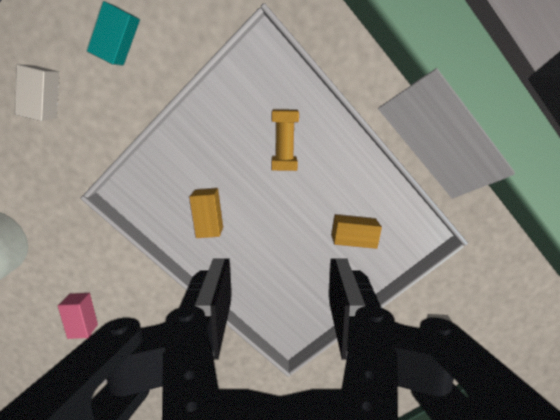

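Pillar_a is at pixel (285,139), measures 45x19 mm, axis 46°, centre (619.7,57). The bar ends are at (206,213) and (356,231).

>>> play_rows(
  steps=[
    [0,0,0.5,0.02,0.003,0.02,0],
    [0,0,0.5,0.038,0.0055,0.045,0],
    [0,0,0.5,0.038,0.0055,0.08,0],
    [0,0,0.5,0.038,0.0055,0.1,0],
    [0,0,0.5,0.038,0.0055,0.1,0],
  ],
)

```text
time: 16.65
position: [617.4, 58.3, 47.4]
tcp_rot: [-0.001, 0.92, 0.393, -0.003]
wrist_force: [-0.8, 0.7, 1.2]
width: 0.501
finger_force: 0.0
```

>>> play_rows(
  steps=[
    [0,0,0,0,0,0,0],
    [0,0,0,0,0,0,0],
    [0,0,0,0,0,0,0],
  ],
)

```text
time: 16.95
position: [621.3, 56.9, 52.1]
tcp_rot: [0.0, 0.92, 0.391, 0.002]
wrist_force: [0.3, -0.6, 0.3]
width: 0.501
finger_force: 0.0
```

```bash
python3 -c "
from h import *
to(619.8,57.1,8.4,46)"
```

```text
t 16.95 pos [621.3  56.9  52.1] yaw 46.1 F [ 0.3 -0.6  0.3] w 0.5 -> shift mm [-1.  -1.3 43.7] turn [ 0.1 -0.1  0.1]
```

>>> play_rows(
  steps=[
    [0,0,0,0,0,0.015,0],
    [0,0,0,0,0,0.03,0],
    [0,0,0,0,0,0.038,0],
    [0,0,0,0,0,0.041,0],
    [0,0,0,0,0,0.041,0],
  ],
)

```text
time: 17.45
position: [619.7, 56.4, 8.3]
tcp_rot: [-0.0, 0.92, 0.391, -0.001]
wrist_force: [0.2, -0.8, 0.4]
width: 0.498
finger_force: 0.0
```

>>> play_rows(
  steps=[
    [0,0,0,0,0,0,0],
    [0,0,0,0,0,0,0],
    [0,0,0,0,0,0,0],
  ],
)

```text
time: 17.75
position: [620.6, 56.4, 9.8]
tcp_rot: [0.0, 0.92, 0.391, 0.0]
wrist_force: [0.3, -0.4, -0.3]
width: 0.496
finger_force: 0.0
```

```bash
python3 -c "
from h import *
to(619.8,57.1,8.4,46)"
```

```text
t 17.75 pos [620.6  56.4   9.8] yaw 46.1 F [ 0.3 -0.4 -0.3] w 0.5 -> shift mm [-0.1 -1.   1.4] turn [ 0.  -0.   0.1]
```

>>> play_rows(
  steps=[
    [0,0,0,0,-0.001,0.001,-0.3],
    [0,0,0,0,-0.001,0.001,-1],
    [0,0,0,0,-0.001,0.001,-1],
    [0,0,0,0,-0.001,0.001,-1],
    [0,0,0,0,-0.001,0.001,-1],
  ],
)

```text
time: 18.25
position: [619.6, 57.1, 8.5]
tcp_rot: [0.0, 0.92, 0.391, 0.0]
wrist_force: [-0.3, 0.7, 2.0]
width: 0.145
finger_force: 39.2
```

>>> play_rows(
  steps=[
    [0,0,0,0,0,0,-1],
    [0,0,0,0,0,0,-1],
    [0,0,0,0,0,0,-1],
  ],
)

```text
time: 18.55
position: [619.6, 57.2, 8.5]
tcp_rot: [0.0, 0.92, 0.391, 0.0]
wrist_force: [-1.3, 1.0, 3.5]
width: 0.141
finger_force: 39.3
```

>>> play_rows(
  steps=[
    [0,0,0,0,0,-0.01,-1],
    [0,0,0,0,0,-0.035,-1],
    [0,0,0,0,0,-0.07,-1],
    [0,0,0,0,0,-0.11,-1],
    [0,0,0,0,0,-0.13,-1],
  ],
)

```text
time: 19.05
position: [621.0, 57.5, 142.2]
tcp_rot: [0.001, 0.92, 0.391, 0.003]
wrist_force: [0.5, 0.5, -0.8]
width: 0.14
finger_force: 39.1
```

```bash
python3 -c "
from h import *
to(530,376,138,90)"
```

```text
t 19.05 pos [621.   57.5 142.2] yaw 46.1 F [ 0.5  0.5 -0.8] w 0.14 -> shift mm [ 166.2 -286.6    4. ] turn [  0.3  -0.1 -43.9]
```

>>> play_rows(
  steps=[
    [0,0,-8,0.02,-0.035,0,-1],
    [0,0,-16,0.044,-0.076,0,-1],
    [0,0,-24,0.068,-0.117,0,-1],
    [0,0,-32,0.092,-0.158,0,-1],
    [0,0,-40,0.116,-0.2,0,-1],
  ],
)

```text
time: 19.55
position: [555.5, 280.6, 138.7]
tcp_rot: [0.0, 0.729, 0.684, 0.0]
wrist_force: [1.2, 0.5, -0.3]
width: 0.141
finger_force: 39.2
```

```bash
python3 -c "
from h import *
to(519,376,138,90)"
```

```text
t 19.55 pos [555.5 280.6 138.7] yaw 86.3 F [ 1.2  0.5 -0.3] w 0.14 -> shift mm [ 92.9 -42.5   0.7] turn [ 0.   0.  -3.7]
```

>>> play_rows(
  steps=[
    [0,0,-2,0.04,-0.018,0,-1],
    [0,0,-3.7,0.075,-0.034,0,-1],
    [0,0,-3.7,0.093,-0.0425,0,-1],
    [0,0,-3.7,0.093,-0.0425,0,-1],
    [0,0,-3.7,0.093,-0.0425,0,-1],
  ],
)

```text
time: 20.05
position: [520.1, 374.5, 138.2]
tcp_rot: [0.001, 0.708, 0.706, -0.0]
wrist_force: [0.6, -1.2, -1.5]
width: 0.143
finger_force: 39.1
```

```bash
python3 -c "
from h import *
to(519,376,20,90)
c=cams.get_calibration('wrist');I=cams.grab_frame('wrist');T=cams.grab_frame('scene')
cv2.imwrite('pics/w6.png',np.hstack([cv2.resize(I,(400,300)),cv2.resize(T[80:260,280:520],(400,300))]))"
```

```text
t 20.05 pos [520.1 374.5 138.2] yaw 89.8 F [ 0.6 -1.2 -1.5] w 0.14 -> shift mm [  1.6  -1.1 118.2] turn [ 0.   0.1 -0.2]
```

View pics/w6.png

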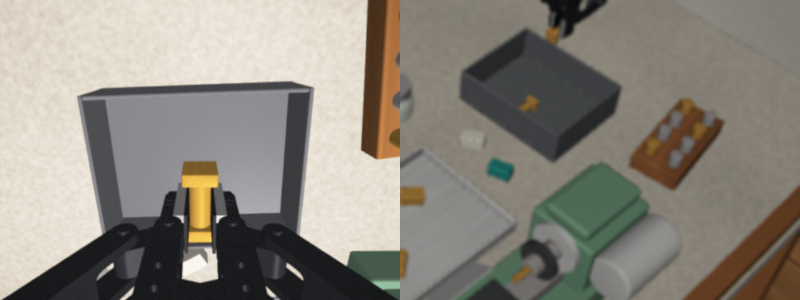

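Pillar_b lies flat in the tote (right half, about (530,103)), and pillar_a is held level. I verify the far wall position before lowering.

```bash
python3 -c "
from h import *
c=cams.get_calibration('wrist')
for q in ((280,127),(115,135),(435,125)): print(np.round(at(c,*q,60)))
to(519,376,20,90)"
```

```text
[523. 427.  60.]
[424. 423.  60.]
[615. 428.  60.]
t 20.15 pos [521.1 373.  138.1] yaw 89.6 F [ 0.2 -0.2 -1.1] w 0.14 -> shift mm [  3.2  -2.2 118.1] turn [ 0.   0.1 -0.4]
```

>>> play_rows(
  steps=[
    [0,0,0,0.002,-0.001,0.03,-1],
    [0,0,0,0.002,-0.001,0.065,-1],
    [0,0,0,0.002,-0.001,0.1,-1],
    [0,0,0,0.002,-0.001,0.117,-1],
    [0,0,0,0.002,-0.001,0.117,-1],
  ],
)

```text
time: 20.65
position: [518.5, 374.4, 18.8]
tcp_rot: [0.0, 0.709, 0.705, -0.003]
wrist_force: [-0.3, 0.7, -0.9]
width: 0.141
finger_force: 39.1
```

>>> play_rows(
  steps=[
    [0,0,0,0,0,0,-1],
    [0,0,0,0,0,0.004,-1],
    [0,0,0,0,0,0.008,-1],
    [0,0,0,0,0,0.01,-1],
    [0,0,0,0,0,0.01,-1],
  ],
)

```text
time: 21.15
position: [519.0, 377.0, 11.4]
tcp_rot: [0.0, 0.709, 0.706, 0.0]
wrist_force: [-0.6, -0.4, -1.5]
width: 0.138
finger_force: 39.1
```

>>> play_rows(
  steps=[
    [0,0,0,0,0,0.0005,-1],
    [0,0,0,0,0,0.001,-1],
    [0,0,0,0,0,0.001,-1],
  ],
)

```text
time: 21.45
position: [519.0, 377.1, 10.3]
tcp_rot: [0.0, 0.709, 0.706, -0.0]
wrist_force: [-0.3, -0.3, -1.6]
width: 0.139
finger_force: 39.1
```

>>> play_rows(
  steps=[
    [0,0,0,0,0,0.001,-1],
    [0,0,0,0,0,0.0015,-1],
    [0,0,0,0,0,0.0015,-1],
  ],
)

```text
time: 21.75
position: [518.9, 377.0, 8.7]
tcp_rot: [0.0, 0.709, 0.706, -0.0]
wrist_force: [-0.4, -0.0, -0.9]
width: 0.144
finger_force: 39.1
```

>>> play_rows(
  steps=[
    [0,0,0,0,0,0.0005,-1],
    [0,0,0,0,0,0.001,-1],
    [0,0,0,0,0,0.001,-1],
  ],
)

```text
time: 22.05
position: [519.0, 377.1, 8.5]
tcp_rot: [0.0, 0.709, 0.706, -0.0]
wrist_force: [-1.5, -2.4, 5.3]
width: 0.142
finger_force: 39.6
```

Pillar_a is resting on the floor with 5 N. I release and retreat.

>>> play_rows(
  steps=[
    [0,0,0,0,0,0,-0.6],
    [0,0,0,0,0,0,-0.4],
    [0,0,0,0,0,0,-0.2],
    [0,0,0,0,0,0,0],
    [0,0,0,0,0,0,0],
  ],
)

```text
time: 22.55
position: [518.9, 377.1, 7.6]
tcp_rot: [-0.0, 0.709, 0.706, -0.0]
wrist_force: [-1.1, 0.0, -0.5]
width: 0.501
finger_force: 0.0
```

>>> play_rows(
  steps=[
    [0,0,0,0,0,-0.02,0],
    [0,0,0,0,0,-0.05,0],
    [0,0,0,0,0,-0.09,0],
    [0,0,0,0,0,-0.13,0],
    [0,0,0,0,0,-0.17,0],
  ],
)

```text
time: 23.05
position: [518.7, 377.0, 179.3]
tcp_rot: [-0.0, 0.709, 0.706, -0.0]
wrist_force: [0.8, 0.5, 1.1]
width: 0.496
finger_force: 0.0
```

>>> play_rows(
  steps=[
    [0,0,0,-0.04,0,0,0],
    [0,0,0,-0.08,0,0,0],
    [0,0,0,-0.12,0,0,0],
    [0,0,0,-0.12,0,0,0],
    [0,0,0,-0.12,0,0,0],
  ],
)

```text
time: 23.55
position: [518.8, 256.1, 178.0]
tcp_rot: [0.0, 0.709, 0.705, 0.0]
wrist_force: [0.6, 0.3, -0.4]
width: 0.501
finger_force: 0.0
```

```bash
python3 -c "
from h import *
s=sense();print(s['time'],s['position'])
I=cams.grab_frame('wrist');T=cams.grab_frame('scene')
cv2.imwrite('pics/w7.png',np.hstack([cv2.resize(I,(400,300)),cv2.resize(T[80:350,90:450],(400,300))]))"
```

```text
23.55 [518.80119135 256.14203128 177.97602836]
```

View pics/w7.png

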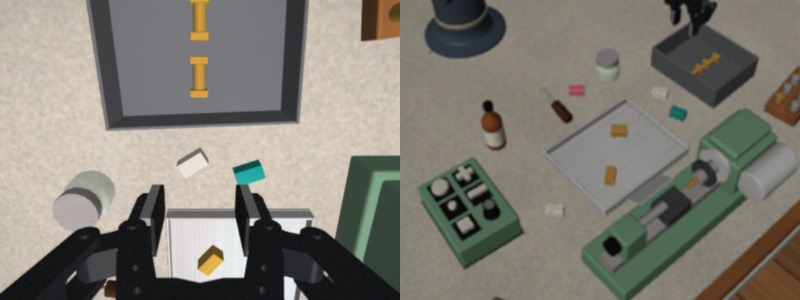

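Both pillars lie flat in the tote, at (200,78) and (200,18) in the wrist half. The bar ends are still in the tray, and the loupe and the other things look undisturbed.

```bash
python3 -c "
from workcell import order
print(order.job_done())"
```

```text
the job is handed in; nothing more can be done
None
```

The job is handed in at about 23.6 s: disc, bar and square keys were pressed fully in order, both pillars lie flat in the tote, and the bar ends and everything else look undisturbed in the last pictures.

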